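# Mixed-up lids on the counting tins

## Task

The wooden lids of the three counting tins have been put back on the wrong tins. Lay one lid aside on the empty cork mat, then change them round until every tin is closed with the lid of its own shape, fully home on its rim. Leave the tins, the toy lorry, the jar and the mug standing where they are.

Things in the scene. Friction and masses are not known exactly. Their poses are not given: they have to be found in the camera images.
- round_lid: Round beech lid: plate 118 mm across, plug under it 98 mm across, central knob 26 mm across. Enters the round tin with about 5 mm to spare all round. Origin: centre of the plug's underside, z up; plug 0-10, plate 10-18, grip 18-48 mm above it. Fully home, its origin is 60 mm above its tin's; on a wrong tin the plug rests on the rim, 70 mm above. About 0.1 kg.
- square_lid: Square beech lid: plate 104 x 104 mm, plug under it 86 x 86 mm, central bar grip 44 mm long (x), 14 mm wide (y). Enters the square tin in any quarter turn with 5 mm to spare on each side. Origin: centre of the plug's underside, z up; plug 0-10, plate 10-18, grip 18-48 mm above it. Fully home, its origin is 60 mm above its tin's; on a wrong tin the plug rests on the rim, 70 mm above. About 0.1 kg.
- oblong_lid: Oblong beech lid: plate 138 (x) by 76 mm (y), plug under it 120 x 58 mm, central bar grip 44 mm long (x), 14 mm wide (y). Enters the oblong tin either way round with 5 mm to spare on each side. Origin: centre of the plug's underside, z up; plug 0-10, plate 10-18, grip 18-48 mm above it. Fully home, its origin is 60 mm above its tin's; on a wrong tin the plug rests on the rim, 70 mm above. About 0.1 kg.
- round_tin: Round plain steel tin of wooden discs, 118 mm across, mouth 108 mm, 70 mm tall, walls 4 mm; wooden pieces inside reach up to 58 mm at most. Loose, about 0.8 kg. Origin: centre of its underside, z up.
- square_tin: Square plain steel tin of small wooden blocks, 104 x 104 mm (sides along x and y), mouth 96 x 96 mm, 70 mm tall, walls 4 mm; wooden pieces inside reach up to 58 mm at most. Loose, about 0.8 kg. Origin: centre of its underside, z up.
- oblong_tin: Oblong plain steel tin of wooden pegs, 138 mm (x) by 76 mm (y), mouth 130 x 68 mm, 70 mm tall, walls 4 mm; wooden pieces inside reach up to 58 mm at most. Loose, about 0.8 kg. Origin: centre of its underside, z up.
- cork_mat: Square cork mat, 150 x 150 mm, 4 mm thick, lying fixed on the desk, empty: the place to lay a lid aside. Its origin is the centre of its underside, on the desk top.
- toy_lorry: Bystander: wooden toy lorry, 92 mm long (x), 44 mm wide, 50 mm tall, loose. Origin at the centre of its underside, on the desk.
- paste_jar: Bystander: small closed jar of paste with a white cap, 48 mm in diameter, 58 mm tall, loose. Origin at the centre of its underside.
- tea_mug: Bystander: white mug, 76 mm in diameter, 85 mm tall, with a handle at its +y side, loose. Origin at the centre of its underside.
Not all that is in view belongs to the job. Leave any orange or purple look-alike of the square_lid alone. Leave any orange look-alike of the oblong_lid alone.

How it is judged:
On the way:
1. one of the lids lies released on the cork mat, its centre within 60 mm of the mat's centre (((horizontal distance between round_lid and cork_mat below 0.06 m and z of round_lid in the frame of cork_mat below 0.012 m and angle between round_lid's own z axis and vertical below 0.1 rad and linear speed of round_lid below 0.03 m/s and contact force between the fingers and round_lid below 0.2 N) or (horizontal distance between square_lid and cork_mat below 0.06 m and z of square_lid in the frame of cork_mat below 0.012 m and angle between square_lid's own z axis and vertical below 0.1 rad and linear speed of square_lid below 0.03 m/s and contact force between the fingers and square_lid below 0.2 N) or (horizontal distance between oblong_lid and cork_mat below 0.06 m and z of oblong_lid in the frame of cork_mat below 0.012 m and angle between oblong_lid's own z axis and vertical below 0.1 rad and linear speed of oblong_lid below 0.03 m/s and contact force between the fingers and oblong_lid below 0.2 N))), for 0.2 s.
At the end, for the whole second after the job is handed in: Each lid (round, square, oblong) lies in the tin of its own shape, level within 0.06 rad and fully home: its origin 55 to 64 mm above the tin's and within 12 mm of the tin's axis; all three tins upright, within 40 mm of where they stood at the start; everything released and at rest (horizontal distance between round_lid and round_tin below 0.012 m and z of round_lid in the frame of round_tin between 0.055 and 0.064 m and angle between each of round_lid, round_tin, square_lid, square_tin, oblong_lid, oblong_tin's own z axis and vertical below 0.06 rad and distance of each of round_tin, square_tin, oblong_tin from where it was at the start of the episode below 0.04 m and linear speed of each of round_lid, round_tin, square_lid, square_tin, oblong_lid, oblong_tin below 0.02 m/s and horizontal distance between square_lid and square_tin below 0.012 m and z of square_lid in the frame of square_tin between 0.055 and 0.064 m and horizontal distance between oblong_lid and oblong_tin below 0.012 m and z of oblong_lid in the frame of oblong_tin between 0.055 and 0.064 m); the robot touches nothing.
It fails at once if a tin is tipped over or shoved more than 40 mm from where it stood (distance of any of round_tin, square_tin, oblong_tin from where it was at the start of the episode above 0.04 m or angle between any of round_tin, square_tin, oblong_tin's own z axis and vertical above 0.35 rad).
It fails at once if the lorry, jar or mug is knocked over or shoved more than 30 mm (distance of any of toy_lorry, paste_jar, tea_mug from where it was at the start of the episode above 0.03 m or angle between any of toy_lorry, paste_jar, tea_mug's own z axis and vertical above 0.5 rad).
It also fails if it takes over 112 s, if anything falls off the work surface, if the arm or the gripper's body presses on something with over 40 N, if the wrist force passes 120 N, or if a joint passes its speed limit or range.

## Robot

A 7-joint arm with a two-finger parallel gripper is mounted at the origin on the work surface. World frame = base frame: x ahead of the robot, y to its left, z up, the work surface at z = 0. Lengths are in m, angles in rad, forces in N, time in s.
With the tool pointing down it reaches from about 0.4 to 0.85 m from the base axis. Payload 10.4 kg.
Tool frame: the origin (TCP) lies on the mounting face of the last link; the fingertips stand r.tips_ahead ahead of it and the grasp point (between the pads) lies 164 mm ahead of it (r.tips_ahead is the distance from the TCP to the fingertips, in m); z points along the fingers, y is the line along which they close (so a half turn about z gives the same grasp; the last joint's range is limited). The gripper opens to 87 mm and grips with 3 to 60 N. Pads are 19 mm wide; open, the fingers measure 117 mm over their backs; the gripper's body (75 mm by 190 mm) begins 51 mm behind the grasp point.
Start: joints at [1.207, 0.332, -0.065, 1.46, 0.022, 1.35, -0.088], TCP at [0.209, -0.589, 0.405] pointing down, gripper open.
Joint ranges: [-2.6, 2.6], [-0.5, 2.12], [-1.47, 1.34], [0.16, 2.42], [-1.27, 4.41], [0.06, 2.06], [-2.6, 2.6]. Speed limits (rad/s): [2.22, 2.22, 2.79, 2.79, 3.14, 3.14, 3.14].

## Interface

Orientations are given as a unit quaternion [x, y, z, w].
In Python, from bench import telemetry, imaging, job, r gives the robot as it stands.
- The arm moves only by the tool move_arm, never from a script. Its argument "steps" is a list of rows, each an object of numbers: "dx", "dy", "dz": the shift along the tool's x, y, z in cm; "spin": the turn about the tool's z in rad. In form: [{"dx": .., "dy": .., "dz": .., "spin": ..}, ...]. A call has 1 to 12 rows; each row shifts and turns the commanded pose from where the row before left it, along the tool's axes as they then stand; what a row does not reach is not made up. A row lasts 1/10 s, in which the tool goes at most 50 mm and 8.59 degrees, less where a joint would pass 70% of its speed; a pose out of reach is approached as far as the arm can. A call with a gripper value outside its range is refused whole. "claw" is the finger opening in cm, from 0 to 8.7, set as the call begins (left out, the last holds). The fingers move at their own pace and stop on an object; "squeeze" is the grip in N (left out, the last holds). Time passes only in rows, so rows that do not move let the fingers close. It gives the time, the measured TCP pose, the force, the opening and the grip force at its end, in the units of the state.
- telemetry.read_state(): the state, without advancing time (a new reading comes with each control period).
- imaging.camera(name): name is "scene" or "top"; returns a dict with "img" (400x640x3 uint8, red, green, blue), "camera_matrix" (3x3 intrinsics, pixels), "R" (3x3) and "t" (3): a world point X has camera coordinates R X + t. Camera axes: x right, y down, z forward; pixel columns grow to the right and rows downward; lengths in m; the calibration is good to about 2 mm. A picture is of the moment at which its call begins. There is no depth.
- job.close_job(): hands the job in; it is judged then, once.
The state is a dict: "time": time; "joint_positions": joint angles; "joint_vel": joint speeds; "joint_torque": joint torques, N m; "ee_pos": TCP position; "eef_rot": TCP orientation; "ft_force": force on the tool from outside, world axes, zero at the start; "torque": the same for the moment, N m; "width": finger opening in m; "grip_force": force on a finger pad.
Only numpy, scipy, OpenCV 4.12 (cv2) and the standard library are available. Lean on these libraries where they do the work, as an engineer would, in place of code of your own. Each camera call takes 0.05 s, during which the arm holds its last target. There are 200 camera calls.

## Working session

There is one attempt and no reset: what is moved stays moved. The work goes in short steps, Python scripts to look and compute and a tool call to move; the robot and the scene stay as the last step left them, time stands still between calls to the robot, and variables do not carry over. Pictures are saved under pics/ and viewed, at most 14 in all, crops included, and the job is handed in when it is done.

Besides the shell and the picture viewer there is one more tool, called after "Emit:" in YAML: its name, and indented under it one key for each argument. move_arm: Moves the arm, as the interface text tells. Its arguments: {"type":"object","properties":{"steps":{"type":"array","items":{"type":"object","properties":{"dx":{"type":"number"},"dy":{"type":"number"},"dz":{"type":"number"},"spin":{"type":"number"}}}},"claw":{"type":"number"},"squeeze":{"type":"number"}},"required":["steps"]}

```bash
mkdir -p pics; cat > h.py <<'E'
import numpy as np,cv2
from bench import telemetry,imaging,job,r
def shot(name,save=None):
    c=imaging.camera(name)
    if save: cv2.imwrite('pics/'+save,cv2.cvtColor(c['img'],cv2.COLOR_RGB2BGR))
    return c
def ray(c,uv,z):
    R=np.array(c['R']);t=np.array(c['t']);K=np.array(c['camera_matrix'])
    o=-R.T@t; d=R.T@np.linalg.solve(K,[uv[0],uv[1],1.]); s=(z-o[2])/d[2]
    return o+s*d
def proj(c,X):
    p=np.array(c['camera_matrix'])@(np.array(c['R'])@np.array(X)+np.array(c['t'])); return p[:2]/p[2]
E
python3 - <<'E'
from h import *
import pickle
a=shot('top','top0.png');b=shot('scene','scene0.png')
pickle.dump((a,b),open('c0.pkl','wb'))
for c in(a,b):
    print(-np.array(c['R']).T@c['t'],np.array(c['R']).round(3).tolist(),c['camera_matrix'][0])
s=telemetry.read_state();print(s,r.tips_ahead)
E
```

```text
[ 0.3458719  -0.02852933  1.17531315] [[-0.013, -1.0, -0.001], [-0.99, 0.013, -0.137], [0.137, -0.0, -0.991]] [400.16595334   0.         320.20937066]
[1.1772445  0.1667908  0.71395527] [[-0.278, 0.96, 0.001], [0.652, 0.189, -0.734], [-0.705, -0.204, -0.679]] [370.9212692    0.         314.55102768]
{'time': 0.1, 'joint_positions': array([ 1.20738999,  0.33280242, -0.06471237,  1.46083954,  0.02156992,
        1.34989972, -0.0884887 ]), 'joint_vel': array([-0.00111802, -0.00244364,  0.00079853, -0.00088298,  0.00143134,
        0.00076976,  0.00106244]), 'joint_torque': array([ 1.57712591e-03, -6.24547291e+01,  2.47105944e-02, -3.90720785e+01,
       -6.14542002e-02,  3.66043788e-02,  1.10026244e-04]), 'ee_pos': array([ 0.20888488, -0.58894193,  0.40404578]), 'eef_rot': array([ 9.85513297e-01,  1.69597015e-01, -1.17709798e-04, -6.16497886e-04]), 'ft_force': array([ 0.28003598,  0.33269352, -0.15128785]), 'torque': array([ 0.03839277, -0.02958604, -0.03356056]), 'grip_force': 0.0, 'width': 0.08684176110512634} 0.1822
```

View pics/top0.png

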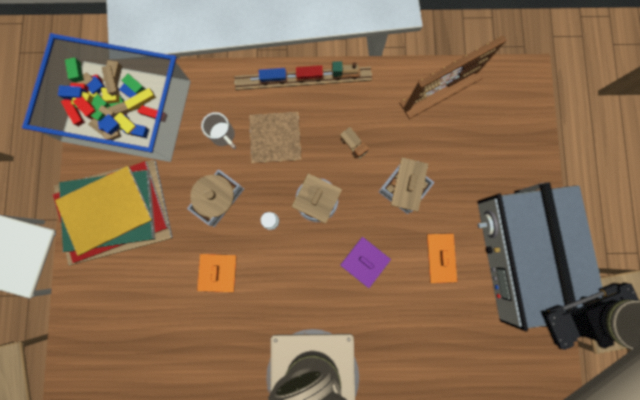

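View pics/scene0.png

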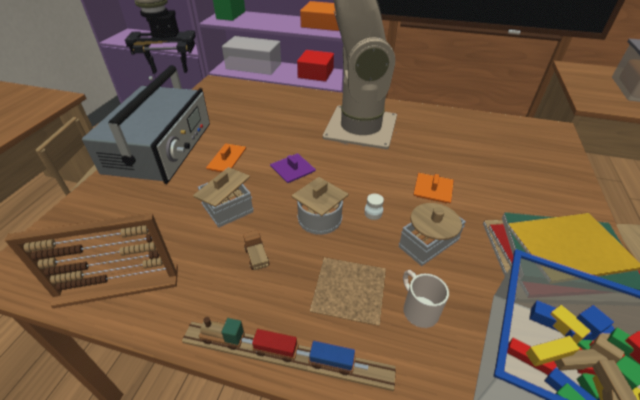

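The pictures show three candidates per lid type:
- **Round lid:** top (213,197), on the oblong tin.
- **Square lid:** beech at top (317,197), on the round tin. The orange (217,273) and purple (366,262) ones are look-alikes.
- **Oblong lid:** beech at top (409,184), on the square tin. The orange one (442,258) is a look-alike.

The mat is at (275,137). I'll confirm with an enlarged crop.

```bash
python3 - <<'E'
from h import *
import pickle
a,b=pickle.load(open('c0.pkl','rb'))
f=lambda im:cv2.cvtColor(im,cv2.COLOR_RGB2BGR)
cv2.imwrite('pics/topcrop.png',cv2.resize(f(a['img'][100:235,180:445]),None,fx=3,fy=3,interpolation=cv2.INTER_CUBIC))
cv2.imwrite('pics/scenecrop.png',cv2.resize(f(b['img'][150:270,185:475]),None,fx=2.75,fy=2.75,interpolation=cv2.INTER_CUBIC))
hsv=cv2.cvtColor(a['img'],cv2.COLOR_RGB2HSV)
for n,p in dict(rl=(205,190),sl=(310,190),ol=(408,200),desk=(350,225),tin=(197,205),mat=(275,137)).items(): print(n,hsv[p[1],p[0]],a['img'][p[1],p[0]])
E
```

```text
rl [ 18  86 160] [160 138 106]
sl [ 18  90 142] [142 122  92]
ol [ 18  91 149] [149 127  96]
desk [ 14 139 141] [141 100  64]
tin [ 18  90 161] [161 139 104]
mat [ 16 100 155] [155 127  94]
```

View pics/topcrop.png

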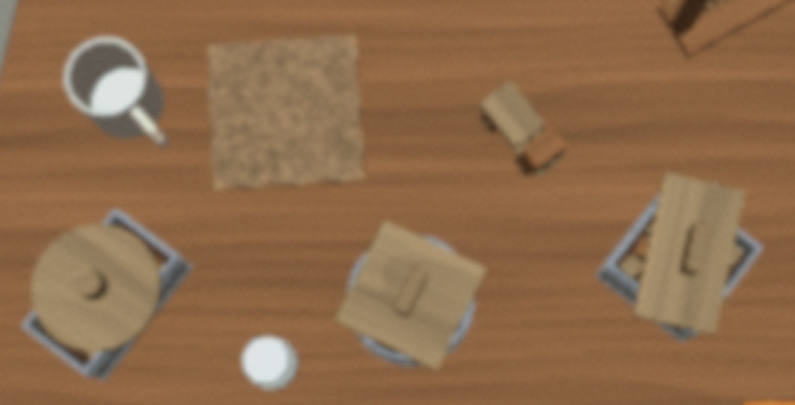

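View pics/scenecrop.png

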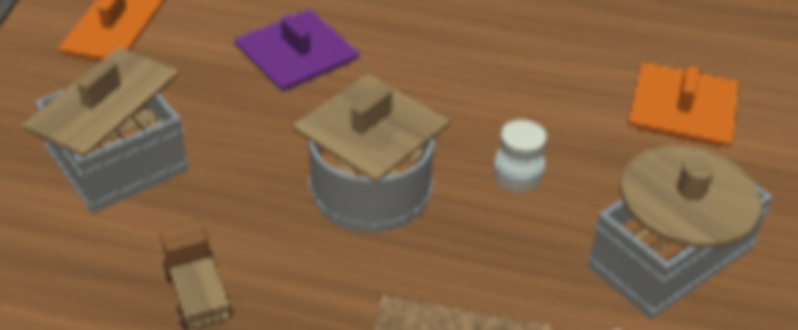

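The crops confirm it: the beech lids are on tins. Round lid on oblong tin is at crop (95,290), square lid on round tin at (410,293), oblong lid on square tin at (690,252). The orange and purple plates lie on the desk. Next I'll measure lids, tins and mat.

```bash
cat >> h.py <<'E'
def lids(c,box,z,s=(60,112),h=(15,24),v=(95,255)):
    x0,y0,x1,y1=box; im=cv2.resize(c['img'][y0:y1,x0:x1],None,fx=4,fy=4,interpolation=cv2.INTER_CUBIC)
    m=cv2.inRange(cv2.cvtColor(cv2.GaussianBlur(im,(7,7),0),cv2.COLOR_RGB2HSV),(h[0],s[0],v[0]),(h[1],s[1],v[1]))
    m=cv2.morphologyEx(cv2.morphologyEx(m,cv2.MORPH_CLOSE,np.ones((9,9))),cv2.MORPH_OPEN,np.ones((17,17)))
    k=max(cv2.findContours(m,cv2.RETR_EXTERNAL,cv2.CHAIN_APPROX_NONE)[0],key=cv2.contourArea)[:,0]
    uv=(k+.5)/4-.5+[x0,y0]
    P=np.array([ray(c,p,z)[:2] for p in uv])*1000
    return m,P,cv2.minAreaRect(P.astype(np.float32)),cv2.minEnclosingCircle(P.astype(np.float32))
E
python3 - <<'E'
from h import *
import pickle
a,b=pickle.load(open('c0.pkl','rb'))
ms=[]
for n,bx,z in (('round',(180,165,250,230),.088),('square',(285,165,350,230),.088),('oblong',(378,150,440,218),.088)):
    m,P,q,e=lids(a,bx,z); print(n,np.round(q[0],1),np.round(q[1],1),round(q[2],1),'circ',np.round(e[0],1),round(e[1]*2,1)); ms.append(cv2.resize(m,(260,260)))
# tops of grips in hand-picked pixels
C=lambda p:(p[0]/3+180-.33,p[1]/3+100-.33)
T=dict(obl=[(115,210),(189,266),(97,378),(24,323)],sq=[(762,246),(683,338),(600,271)])
for n,L in T.items():
    X=np.array([ray(a,C(p),.070)[:2]*1000 for p in L]); print(n,X.round(1).tolist(),'sides',np.linalg.norm(np.diff(X,axis=0),axis=1).round(1),'ctr',((X[0]+X[2])/2).round(1))
for n,p,z in (('roundtin',(411,299),.07),('mat',(286,112),.004),('knob',(93,284),.118),('bar_sq',(410,286),.118),('bar_ob',(690,249),.118)): print(n,(ray(a,C(p),z)*1000).round(1))
cv2.imwrite('pics/m.png',np.hstack(ms))
E
```

```text
round [503.2 269.4] [118.7 117.4] 1.8 circ [503.2 268.8] 122.4
square [493.7 -18.5] [109.1 109.5] 62.9 circ [493.4 -18.3] 140.6
oblong [ 530.5 -270.9] [100.1 144.9] 68.3 circ [ 529. -275.] 153.5
obl [[579.2, 257.9], [525.0, 187.7], [421.7, 270.9], [473.5, 339.8]] sides [ 88.6 132.7  86.2] ctr [500.4 264.4]
sq [[537.0, -347.3], [451.7, -269.9], [515.4, -195.3]] sides [115.2  98.1] ctr [ 526.2 -271.3]
roundtin [491.3 -19.   70. ]
mat [691.3 105.1   4. ]
knob [502.1 263.5 118. ]
bar_sq [496.7 -18.6 118. ]
bar_ob [ 526.8 -269.1  118. ]
```

View pics/m.png

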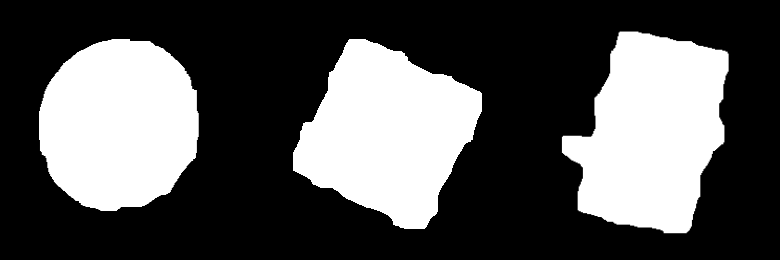

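The sizes agree with the given ones: round lid 118 mm at (503,266), square about 107 mm at (494,-18), oblong at (528,-270). The mat is at (691,105). I'll move the round lid to the mat first, starting by spinning so that tool x = world y and tool y = world x.

Emit:
move_arm:
  steps:
    - {"spin":-0.137}
    - {"spin":-0.137}
    - {"spin":-0.137}
    - {"spin":-0.137}
    - {"spin":-0.137}
    - {"spin":-0.137}
    - {"spin":-0.137}
    - {"spin":-0.137}
    - {"spin":-0.134}
    - {"dx":4,"dy":1.4}
    - {"dx":4,"dy":1.4}
    - {"dx":4,"dy":1.4}
  claw: 8.7
  squeeze: 20

```text
$.steps[0]: bad value
```

Emit:
move_arm:
  steps:
    - {"dx":4,"dy":1.4}
    - {"dx":4,"dy":1.4}
    - {"dx":4,"dy":1.4}
    - {"dx":4,"dy":1.4}
    - {"dx":4,"dy":1.4}
    - {"dx":4,"dy":1.4}
    - {"dx":4,"dy":1.4}
    - {"dx":4,"dy":1.4}
    - {"dx":4,"dy":1.4}
    - {"dx":4,"dy":1.4}
    - {"dx":4,"dy":1.4}
    - {"dx":4,"dy":1.4}

```text
$.steps[0]: bad value
```

Emit:
move_arm:
  steps:
    - {"dx":0,"dy":0,"dz":0,"spin":-0.137}
    - {"dx":0,"dy":0,"dz":0,"spin":-0.137}
    - {"dx":0,"dy":0,"dz":0,"spin":-0.137}
    - {"dx":0,"dy":0,"dz":0,"spin":-0.137}
    - {"dx":0,"dy":0,"dz":0,"spin":-0.137}
    - {"dx":0,"dy":0,"dz":0,"spin":-0.137}
    - {"dx":0,"dy":0,"dz":0,"spin":-0.137}
    - {"dx":0,"dy":0,"dz":0,"spin":-0.137}
    - {"dx":0,"dy":0,"dz":0,"spin":-0.134}
    - {"dx":4,"dy":1.4,"dz":0,"spin":0}
    - {"dx":4,"dy":1.4,"dz":0,"spin":0}
    - {"dx":4,"dy":1.4,"dz":0,"spin":0}
  claw: 8.7
  squeeze: 20

```text
time: 1.3
ee_pos: [0.2512, -0.4676, 0.4041]
eef_rot: [0.707, 0.707, 0.0, -0.0]
ft_force: [1.1, -0.0, -0.2]
width: 0.0872
grip_force: 0.0
```

Emit:
move_arm:
  steps:
    - {"dx":3.5,"dy":2.5,"dz":0,"spin":0}
    - {"dx":3.5,"dy":2.5,"dz":0,"spin":0}
    - {"dx":3.5,"dy":2.5,"dz":0,"spin":0}
    - {"dx":3.5,"dy":2.5,"dz":0,"spin":0}
    - {"dx":3.5,"dy":2.5,"dz":0,"spin":0}
    - {"dx":3.5,"dy":2.5,"dz":0,"spin":0}
    - {"dx":3.5,"dy":2.5,"dz":0,"spin":0}
    - {"dx":3.5,"dy":2.5,"dz":0,"spin":0}
    - {"dx":3.5,"dy":2.5,"dz":0,"spin":0}
    - {"dx":3.5,"dy":2.5,"dz":0,"spin":0}
    - {"dx":4,"dy":0,"dz":0,"spin":0}
    - {"dx":4,"dy":0,"dz":0,"spin":0}

```text
time: 2.5
ee_pos: [0.5011, -0.0374, 0.4043]
eef_rot: [0.707, 0.707, 0.0, -0.001]
ft_force: [0.4, -0.3, -0.7]
width: 0.0873
grip_force: 0.0
```

Emit:
move_arm:
  steps:
    - {"dx":4,"dy":0,"dz":0,"spin":0}
    - {"dx":4,"dy":0,"dz":0,"spin":0}
    - {"dx":4,"dy":0,"dz":0,"spin":0}
    - {"dx":4,"dy":0,"dz":0,"spin":0}
    - {"dx":4,"dy":0,"dz":0,"spin":0}
    - {"dx":4,"dy":0,"dz":0,"spin":0}
    - {"dx":4,"dy":0,"dz":0,"spin":0}
    - {"dx":2.4,"dy":0,"dz":0,"spin":0}
    - {"dx":0,"dy":0,"dz":0,"spin":0}
    - {"dx":0,"dy":0,"dz":0,"spin":0}

```text
time: 3.5
ee_pos: [0.5008, 0.2649, 0.4043]
eef_rot: [0.707, 0.707, -0.0, -0.0]
ft_force: [-0.5, -1.1, -0.8]
width: 0.0869
grip_force: 0.0
```

Emit:
move_arm:
  steps:
    - {"dx":0,"dy":0.2,"dz":3,"spin":0}
    - {"dx":0,"dy":0,"dz":3,"spin":0}
    - {"dx":0,"dy":0,"dz":3,"spin":0}
    - {"dx":0,"dy":0,"dz":2,"spin":0}
    - {"dx":0,"dy":0,"dz":1,"spin":0}
    - {"dx":0,"dy":0,"dz":0.6,"spin":0}
    - {"dx":0,"dy":0,"dz":0.4,"spin":0}
    - {"dx":0,"dy":0,"dz":0,"spin":0}
    - {"dx":0,"dy":0,"dz":0,"spin":0}

```text
time: 4.4
ee_pos: [0.5032, 0.265, 0.2755]
eef_rot: [0.707, 0.707, 0.001, 0.0]
ft_force: [0.8, 0.3, -0.9]
width: 0.0872
grip_force: 0.0
```

Emit:
move_arm:
  steps:
    - {"dx":0,"dy":0,"dz":0,"spin":0}
    - {"dx":0,"dy":0,"dz":0,"spin":0}
    - {"dx":0,"dy":0,"dz":0,"spin":0}
    - {"dx":0,"dy":0,"dz":0,"spin":0}
    - {"dx":0,"dy":0,"dz":0,"spin":0}
    - {"dx":0,"dy":0,"dz":0,"spin":0}
    - {"dx":0,"dy":0,"dz":0,"spin":0}
    - {"dx":0,"dy":0,"dz":0,"spin":0}
    - {"dx":0,"dy":0,"dz":0,"spin":0}
    - {"dx":0,"dy":0,"dz":0,"spin":0}
  claw: 1.5
  squeeze: 20

```text
time: 5.4
ee_pos: [0.5029, 0.265, 0.2747]
eef_rot: [0.707, 0.707, -0.0, 0.0]
ft_force: [0.0, -0.7, 0.4]
width: 0.0252
grip_force: 20.0
```

Emit:
move_arm:
  steps:
    - {"dx":0,"dy":0,"dz":-1,"spin":0}
    - {"dx":0,"dy":0,"dz":-2,"spin":0}
    - {"dx":0,"dy":0,"dz":-3,"spin":0}
    - {"dx":0,"dy":0,"dz":-3,"spin":0}
    - {"dx":-1.5,"dy":2,"dz":0,"spin":0}
    - {"dx":-2.5,"dy":3,"dz":0,"spin":0}
    - {"dx":-3,"dy":3.5,"dz":0,"spin":0}
    - {"dx":-3,"dy":3.5,"dz":0,"spin":0}
    - {"dx":-3,"dy":3.5,"dz":0,"spin":0}
    - {"dx":-2,"dy":2.3,"dz":0,"spin":0}
    - {"dx":-1,"dy":1,"dz":0,"spin":0}
    - {"dx":0,"dy":0,"dz":0,"spin":0}

```text
time: 6.6
ee_pos: [0.6918, 0.1031, 0.3645]
eef_rot: [0.708, 0.706, -0.0, -0.0]
ft_force: [-0.4, 0.1, -1.7]
width: 0.025
grip_force: 20.0
```

```bash
python3 - <<'E'
from h import *
shot('scene','scene1.png'); s=telemetry.read_state(); print(s['ee_pos'],s['width'],s['joint_positions'].round(2))
E
```

```text
[0.6907071  0.10515482 0.36477798] 0.02549823141011969 [ 0.27  0.63 -0.77  1.26  0.43  1.42 -0.47]
```

View pics/scene1.png

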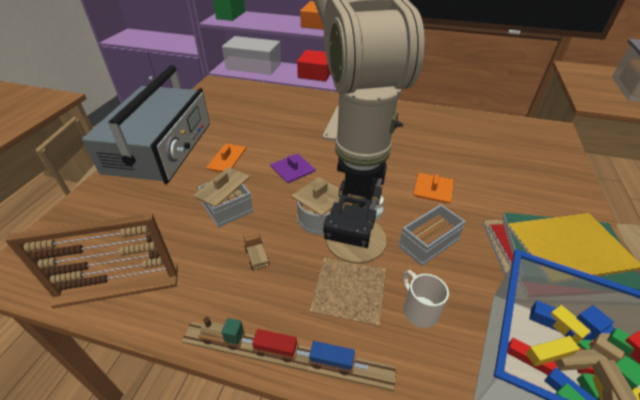

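The lid hangs level in the gripper at (357,240), above the mat, and the oblong tin at (432,235) is open. Lowering it.

Emit:
move_arm:
  steps:
    - {"dx":0,"dy":0,"dz":3,"spin":0}
    - {"dx":0,"dy":0,"dz":3,"spin":0}
    - {"dx":0,"dy":0,"dz":3,"spin":0}
    - {"dx":0,"dy":0,"dz":3,"spin":0}
    - {"dx":0,"dy":0,"dz":1.5,"spin":0}
    - {"dx":0,"dy":0,"dz":0.8,"spin":0}
    - {"dx":0,"dy":0,"dz":0.6,"spin":0}
    - {"dx":0,"dy":0,"dz":0.4,"spin":0}
    - {"dx":0,"dy":0,"dz":0.2,"spin":0}
    - {"dx":0,"dy":0,"dz":0,"spin":0}
    - {"dx":0,"dy":0,"dz":0,"spin":0}

```text
time: 7.75
ee_pos: [0.6911, 0.105, 0.2103]
eef_rot: [0.707, 0.707, 0.0, 0.0]
ft_force: [0.5, -0.4, -1.4]
width: 0.026
grip_force: 20.0
```

Emit:
move_arm:
  steps:
    - {"dx":0,"dy":0,"dz":0,"spin":0}
    - {"dx":0,"dy":0,"dz":0,"spin":0}
    - {"dx":0,"dy":0,"dz":0,"spin":0}
    - {"dx":0,"dy":0,"dz":0,"spin":0}
    - {"dx":0,"dy":0,"dz":0,"spin":0}
    - {"dx":0,"dy":0,"dz":0,"spin":0}
    - {"dx":0,"dy":0,"dz":-2,"spin":0}
    - {"dx":0,"dy":0,"dz":-3,"spin":0}
    - {"dx":0,"dy":0,"dz":-4,"spin":0}
    - {"dx":0,"dy":0,"dz":-4,"spin":0}
    - {"dx":0,"dy":0,"dz":-2.5,"spin":0}
  claw: 8

```text
time: 8.85
ee_pos: [0.6909, 0.1054, 0.3702]
eef_rot: [0.707, 0.707, 0.002, 0.001]
ft_force: [0.9, 0.2, -0.6]
width: 0.08
grip_force: 0.0
```

```bash
python3 - <<'E'
from h import *
import pickle
a=shot('top','top1.png'); pickle.dump(a,open('c1.pkl','wb'))
f=lambda im:cv2.cvtColor(im,cv2.COLOR_RGB2BGR)
c1=cv2.resize(f(a['img'][165:231,180:246]),None,fx=6,fy=6,interpolation=cv2.INTER_CUBIC)
c2=cv2.resize(f(a['img'][150:216,378:444]),None,fx=6,fy=6,interpolation=cv2.INTER_CUBIC)
cv2.imwrite('pics/t1.png',np.hstack([c1,c2]))
for n,bx,lo,hi,z in (('obtin',(180,165,246,231),(0,0,0),(179,80,255),.07),):
    x0,y0,x1,y1=bx
    h=cv2.cvtColor(cv2.resize(a['img'][y0:y1,x0:x1],None,fx=4,fy=4,interpolation=cv2.INTER_CUBIC),cv2.COLOR_RGB2HSV)
    print([h[4*(v-y0),4*(u-x0)].tolist() for u,v in ((212,171),(205,178),(230,200),(213,197),(200,215),(240,215))])
for L in ([(670,175),(745,190),(715,333),(636,315)],[(388,222),(486,270),(438,367),(338,320)]):
    X=np.array([ray(a,(p[0]/3+179.67,p[1]/3+99.67),.088)[:2]*1000 for p in L])
    d=np.diff(np.vstack([X,X[:1]]),axis=0); print(X.mean(0).round(1),np.linalg.norm(d,axis=1).round(1),np.arctan2(d[:,1],d[:,0]).round(3))
E
```

```text
[[14, 139, 145], [14, 136, 126], [100, 16, 96], [17, 119, 144], [8, 36, 78], [14, 136, 137]]
[ 528.5 -277.2] [ 70.4 136.7  73.3 135.1] [-1.787  2.891  1.331 -0.272]
[493.2 -20.5] [100.5  99.3 100.6 101.5] [-2.045  2.668  1.118 -0.474]
```

View pics/t1.png

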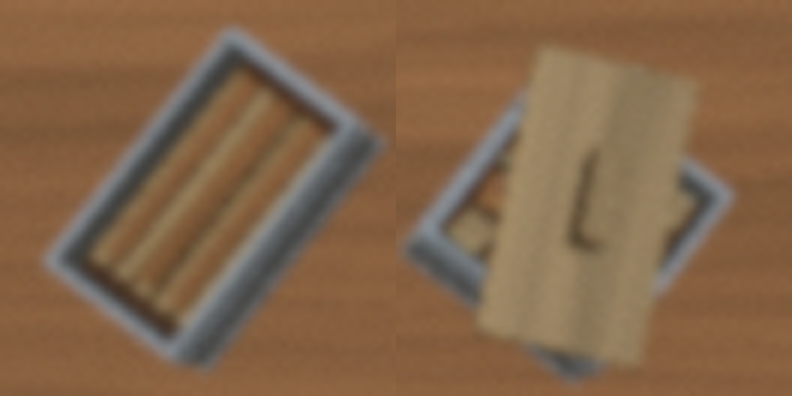

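```bash
cat >> h.py <<'E'
def rim(c,box,z=.07,vmin=105,smax=75):
    x0,y0,x1,y1=box; im=cv2.resize(c['img'][y0:y1,x0:x1],None,fx=6,fy=6,interpolation=cv2.INTER_CUBIC)
    h=cv2.cvtColor(im,cv2.COLOR_RGB2HSV); m=cv2.inRange(h,(60,0,vmin),(150,smax,255))
    k=max(cv2.findContours(m,cv2.RETR_EXTERNAL,cv2.CHAIN_APPROX_NONE)[0],key=cv2.contourArea)[:,0]
    P=np.array([ray(c,p,z)[:2] for p in (k+.5)/6-.5+[x0,y0]])*1000
    return m,cv2.minAreaRect(P.astype(np.float32)),cv2.fitEllipse(P.astype(np.float32))
def corners(c,L,s,o,z):
    X=np.array([ray(c,((p[0]+.5)/s-.5+o[0],(p[1]+.5)/s-.5+o[1]),z)[:2]*1000 for p in L])
    d=np.diff(np.vstack([X,X[:1]]),axis=0)
    print('ctr',X.mean(0).round(1),'sides',np.linalg.norm(d,axis=1).round(1),'ang',np.arctan2(d[:,1],d[:,0]).round(3))
E
python3 - <<'E'
from h import *
import pickle
a=pickle.load(open('c1.pkl','rb'))
for v in (95,110,125): 
    m,q,e=rim(a,(180,165,246,231),vmin=v); print(v,q)
corners(a,[(230,27),(355,118),(178,358),(43,258)],6,(180,165),.07)
corners(a,[(146,46),(303,84),(244,366),(82,331)],6,(378,150),.088)
m,P,q,e=lids(a,(245,95,305,170),.022,s=(60,95)); print('mat/lid',q)
cv2.imwrite('pics/x.png',m)
E
```

```text
95 ((501.4710693359375, 267.29473876953125), (79.86603546142578, 136.524658203125), 52.37043762207031)
110 ((502.3555603027344, 268.43914794921875), (76.87324523925781, 136.4744873046875), 52.71528625488281)
125 ((470.1172180175781, 257.9429931640625), (57.70660400390625, 138.5197296142578), 25.217714309692383)
ctr [504.1 269.5] sides [ 73.9 136.8  79.3 136.9] ang [-2.21   2.518  0.934 -0.662]
ctr [ 528.7 -276.4] sides [ 74.3 134.7  75.  136.9] ang [-1.828  2.892  1.343 -0.255]Traceback (most recent call last):
  File "<stdin>", line 8, in <module>
  File "h.py", line 17, in lids
    k=max(cv2.findContours(m,cv2.RETR_EXTERNAL,cv2.CHAIN_APPROX_NONE)[0],key=cv2.contourArea)[:,0]
      ~~~^^^^^^^^^^^^^^^^^^^^^^^^^^^^^^^^^^^^^^^^^^^^^^^^^^^^^^^^^^^^^^^^^^^^^^^^^^^^^^^^^^^^
ValueError: max() iterable argument is empty
```

The open oblong tin's rim measures 137×77 mm, centred at (503,269) with its long axis at -0.645 rad. The oblong lid is 136×75 mm, centred at (528.7,-276.4) at -0.25 rad. I'm going to the oblong lid.

Emit:
move_arm:
  steps:
    - {"dx":-2,"dy":-0.8,"dz":0,"spin":0}
    - {"dx":-3.8,"dy":-1.6,"dz":0,"spin":0}
    - {"dx":-3.8,"dy":-1.6,"dz":0,"spin":0}
    - {"dx":-3.8,"dy":-1.6,"dz":0,"spin":0}
    - {"dx":-3.8,"dy":-1.6,"dz":0,"spin":0}
    - {"dx":-3.8,"dy":-1.6,"dz":0,"spin":0}
    - {"dx":-3.8,"dy":-1.6,"dz":0,"spin":0}
    - {"dx":-3.8,"dy":-1.6,"dz":0,"spin":0}
    - {"dx":-3.8,"dy":-1.6,"dz":0,"spin":0}
    - {"dx":-3.8,"dy":-1.6,"dz":0,"spin":0}
    - {"dx":-1.9,"dy":-1,"dz":0,"spin":0}
    - {"dx":0,"dy":0,"dz":0,"spin":0}

```text
time: 10.1
ee_pos: [0.5271, -0.2798, 0.3657]
eef_rot: [0.709, 0.705, -0.001, 0.001]
ft_force: [0.5, -0.0, 0.2]
width: 0.0799
grip_force: 0.0
```

Emit:
move_arm:
  steps:
    - {"dx":0,"dy":0,"dz":0,"spin":-0.147}
    - {"dx":0,"dy":0,"dz":0,"spin":-0.147}
    - {"dx":0,"dy":0,"dz":0,"spin":-0.147}
    - {"dx":0,"dy":0,"dz":0,"spin":-0.147}
    - {"dx":0,"dy":0,"dz":0,"spin":-0.147}
    - {"dx":0,"dy":0,"dz":0,"spin":-0.147}
    - {"dx":0,"dy":0,"dz":0,"spin":-0.147}
    - {"dx":0,"dy":0,"dz":0,"spin":-0.147}
    - {"dx":0,"dy":0,"dz":0,"spin":-0.147}
    - {"dx":0,"dy":0,"dz":0,"spin":0}
    - {"dx":0,"dy":0,"dz":0,"spin":0}
  claw: 6

```text
time: 11.2
ee_pos: [0.5292, -0.2753, 0.3654]
eef_rot: [0.125, 0.992, 0.0, 0.0]
ft_force: [-0.6, 0.0, -0.8]
width: 0.0602
grip_force: 0.0
```

```bash
cat >> h.py <<'E'
from scipy.spatial.transform import Rotation as Ro
def go(x,y,z,psi=None):
    "remaining move to a target in mm / rad: tool-axis cm, spin"
    s=telemetry.read_state(); R=Ro.from_quat(s['eef_rot']).as_matrix()
    p=np.arctan2(R[1,0],R[0,0]); d=R.T@(np.array([x,y,z])/10-s['ee_pos']*100)
    print('t',s['time'],'pos',(s['ee_pos']*1000).round(1),'psi',round(p,3),'q',s['joint_positions'].round(2),'w',s['width'],'\nmove cm',d.round(2),'spin',None if psi is None else round((p-psi+np.pi)%(2*np.pi)-np.pi,3))
E
python3 - <<'E'
from h import *
go(528.7,-276.4,274,2.89)
E
```

```text
t 11.2 pos [ 529.2 -275.3  365.4] psi 2.89 q [ 1.15  0.46 -0.97  1.55  0.39  1.33  1.45] w 0.060166959700840454 
move cm [ 0.03 -0.13  9.14] spin 0.0
```

Emit:
move_arm:
  steps:
    - {"dx":0,"dy":-0.1,"dz":2,"spin":0}
    - {"dx":0,"dy":0,"dz":3,"spin":0}
    - {"dx":0,"dy":0,"dz":2,"spin":0}
    - {"dx":0,"dy":0,"dz":1,"spin":0}
    - {"dx":0,"dy":0,"dz":0.7,"spin":0}
    - {"dx":0,"dy":0,"dz":0.4,"spin":0}
    - {"dx":0,"dy":0,"dz":0,"spin":0}
    - {"dx":0,"dy":0,"dz":0,"spin":0}

```text
time: 12.0
ee_pos: [0.5289, -0.2771, 0.2745]
eef_rot: [0.124, 0.992, -0.0, 0.001]
ft_force: [0.1, 0.0, 0.2]
width: 0.0601
grip_force: 0.0
```

Emit:
move_arm:
  steps:
    - {"dx":0,"dy":0,"dz":0,"spin":0}
    - {"dx":0,"dy":0,"dz":0,"spin":0}
    - {"dx":0,"dy":0,"dz":0,"spin":0}
    - {"dx":0,"dy":0,"dz":0,"spin":0}
    - {"dx":0,"dy":0,"dz":0,"spin":0}
    - {"dx":0,"dy":0,"dz":0,"spin":0}
    - {"dx":0,"dy":0,"dz":0,"spin":0}
    - {"dx":0,"dy":0,"dz":0,"spin":0}
    - {"dx":0,"dy":0,"dz":0,"spin":0}
  claw: 0.5
  squeeze: 20

```text
time: 12.9
ee_pos: [0.5287, -0.277, 0.2737]
eef_rot: [0.124, 0.992, 0.0, 0.0]
ft_force: [-0.3, -0.1, -0.2]
width: 0.0138
grip_force: 20.0
```

Emit:
move_arm:
  steps:
    - {"dx":0,"dy":0,"dz":-1,"spin":0}
    - {"dx":0,"dy":0,"dz":-2,"spin":0}
    - {"dx":0,"dy":0,"dz":-3,"spin":0}
    - {"dx":0,"dy":0,"dz":-3,"spin":0}
    - {"dx":0,"dy":0,"dz":-1,"spin":0}
    - {"dx":0.7,"dy":2.2,"dz":0,"spin":0}
    - {"dx":1.2,"dy":4,"dz":0,"spin":0}
    - {"dx":1.2,"dy":4,"dz":0,"spin":0}
    - {"dx":1.2,"dy":4,"dz":0,"spin":0}
    - {"dx":1.2,"dy":4,"dz":0,"spin":0}
    - {"dx":1.2,"dy":4,"dz":0,"spin":0}
    - {"dx":1.2,"dy":4,"dz":0,"spin":0}

```text
time: 14.1
ee_pos: [0.5158, -0.0021, 0.3736]
eef_rot: [0.124, 0.992, -0.0, -0.0]
ft_force: [0.1, 0.0, -1.5]
width: 0.0141
grip_force: 20.0
```

Emit:
move_arm:
  steps:
    - {"dx":1.2,"dy":4,"dz":0,"spin":0}
    - {"dx":1.2,"dy":4,"dz":0,"spin":0}
    - {"dx":1.2,"dy":4,"dz":0,"spin":0}
    - {"dx":1.2,"dy":4,"dz":0,"spin":0}
    - {"dx":1.2,"dy":4,"dz":0,"spin":0}
    - {"dx":1.2,"dy":4,"dz":0,"spin":0}
    - {"dx":1.2,"dy":4,"dz":0,"spin":0}
    - {"dx":0.7,"dy":2,"dz":0,"spin":0}
    - {"dx":0,"dy":0,"dz":0,"spin":0.131}
    - {"dx":0,"dy":0,"dz":0,"spin":0.131}
    - {"dx":0,"dy":0,"dz":0,"spin":0.131}
    - {"dx":0,"dy":0,"dz":0,"spin":0}

```text
time: 15.3
ee_pos: [0.5015, 0.3096, 0.3735]
eef_rot: [0.316, 0.949, -0.0, 0.0]
ft_force: [-0.2, -0.2, -0.4]
width: 0.014
grip_force: 20.0
```

```bash
python3 - <<'E'
from h import *
import pickle
go(503,269,274,2.497)
a=shot('top'); b=shot('scene'); pickle.dump((a,b),open('c2.pkl','wb'))
f=lambda im:cv2.cvtColor(im,cv2.COLOR_RGB2BGR)
c1=cv2.resize(f(b['img'][150:260,385:495]),(400,400),interpolation=cv2.INTER_CUBIC)
c2=cv2.resize(f(a['img'][154:220,375:441]),(396,396),interpolation=cv2.INTER_CUBIC)
cv2.imwrite('pics/t2.png',np.hstack([c1[:396],c2]))
E
```

```text
t 15.3 pos [501.5 309.6 373.5] psi 2.499 q [ 0.16  0.46 -1.02  1.56  0.4   1.35  0.02] w 0.013978965331105023 
move cm [-2.54 -3.15  9.95] spin 0.002
```

View pics/t2.png

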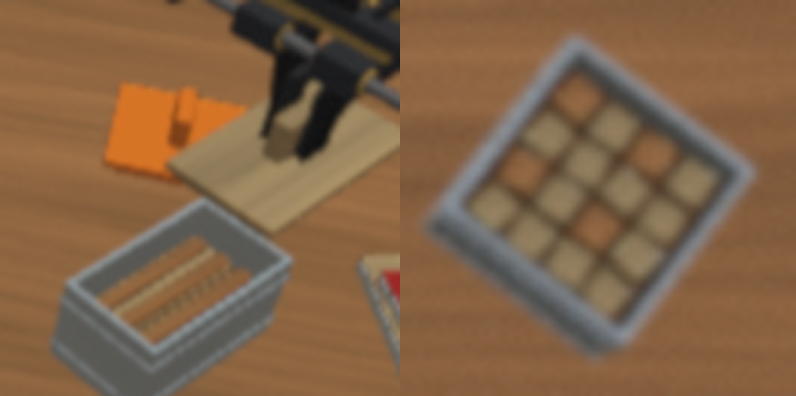

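The left crop shows the lid held level, with the open tin rim below at crop corners (205,198), (292,260), (158,355) and (70,283). I overcounted one row, so I'll correct that. The right crop gives the open square tin's rim.

Emit:
move_arm:
  steps:
    - {"dx":-0.6,"dy":-0.8,"dz":1,"spin":0}
    - {"dx":-0.9,"dy":-1.1,"dz":2,"spin":0}
    - {"dx":-0.7,"dy":-0.9,"dz":2,"spin":0}
    - {"dx":-0.35,"dy":-0.35,"dz":1.5,"spin":0}
    - {"dx":0,"dy":0,"dz":0.5,"spin":0}
    - {"dx":0,"dy":0,"dz":0,"spin":0}
    - {"dx":0,"dy":0,"dz":0,"spin":0}

```text
time: 16.1
ee_pos: [0.5032, 0.2698, 0.3044]
eef_rot: [0.314, 0.949, 0.001, 0.0]
ft_force: [0.3, 1.0, -0.3]
width: 0.014
grip_force: 20.0
```

```bash
python3 - <<'E'
from h import *
import pickle
a,b=pickle.load(open('c2.pkl','rb'))
print('sq tin');corners(a,[(177,37),(355,172),(220,337),(40,205)],6,(375,154),.07)
for v in (95,105,115): print(rim(a,(375,154,441,220),vmin=v)[1])
print('obl tin scene');corners(b,[(205,198),(292,260),(158,355),(70,283)],400/110,(385,150),.07)
go(503,269,274,2.497)
b=shot('scene'); pickle.dump(b,open('c3.pkl','wb'))
cv2.imwrite('pics/t3.png',cv2.resize(cv2.cvtColor(b['img'][160:260,380:490],cv2.COLOR_RGB2BGR),None,fx=6,fy=6,interpolation=cv2.INTER_CUBIC))
E
```

```text
sq tin
ctr [ 529.2 -273.9] sides [103.7 101.3 102.7 103.8] ang [-2.254  2.427  0.912 -0.703]
((526.3936767578125, -270.723876953125), (104.74370574951172, 108.34799194335938), 51.644893646240234)
((527.0253295898438, -271.22369384765625), (104.74370574951172, 106.73711395263672), 51.644893646240234)
((527.731689453125, -271.78265380859375), (104.74370574951172, 104.93553924560547), 51.644893646240234)
obl tin scene
ctr [504.9 272.7] sides [ 74.  135.5  75.3 135.8] ang [ 0.899 -0.636 -2.238  2.496]
t 16.1 pos [503.2 269.8 304.4] psi 2.502 q [ 0.22  0.48 -1.    1.69  0.43  1.21  0.05] w 0.013952054936751373 
move cm [-0.03 -0.08  3.04] spin 0.005
```

View pics/t3.png

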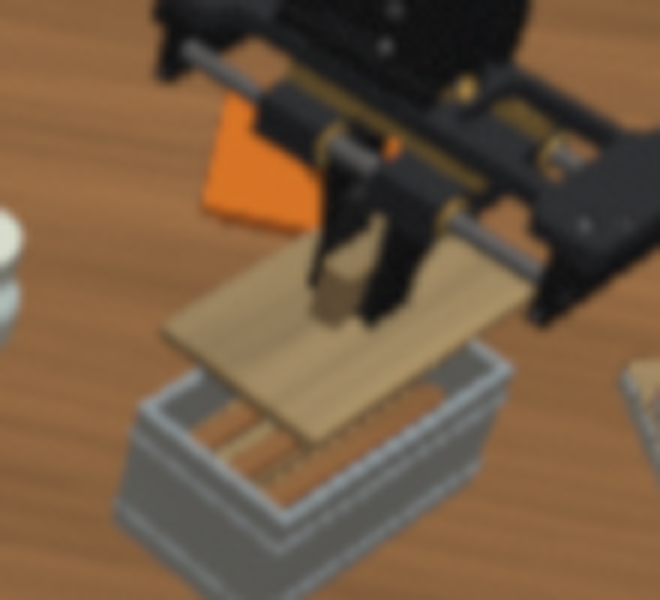

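The lid (corners (165,330), (315,442), (530,288) in the crop) hangs above the tin and parallel to it. I'll measure its centre and heading against the tin in the same camera.

```bash
python3 - <<'E'
from h import *
import pickle
b=pickle.load(open('c3.pkl','rb'))
L=np.array([ray(b,((p[0]+.5)/6-.5+380,(p[1]+.5)/6-.5+160),z)[:2]*1000 for p,z in (((165,327),.1187),((313,440),.1187),((533,288),.1187))])
T=np.array([ray(b,((p[0]+.5)/6-.5+380,(p[1]+.5)/6-.5+160),.07)[:2]*1000 for p in ((142,404),(284,522),(514,369))])
for X in (L,T):
    d=np.diff(X,axis=0); print(X.round(1).tolist(),np.linalg.norm(d,axis=1).round(1),np.arctan2(d[:,1],d[:,0]).round(3),'ctr',((X[0]+X[2])/2).round(1))
E
```

```text
[[540.2, 202.3], [583.9, 259.6], [478.7, 337.0]] [ 72.1 130.7] [0.918 2.507] ctr [509.4 269.7]
[[534.6, 200.9], [581.2, 259.0], [473.1, 342.9]] [ 74.5 136.8] [0.894 2.481] ctr [503.8 271.9]
```

Emit:
move_arm:
  steps:
    - {"dx":0.05,"dy":0,"dz":1,"spin":0.012}
    - {"dx":0,"dy":0,"dz":1,"spin":0}
    - {"dx":0,"dy":0,"dz":0.6,"spin":0}
    - {"dx":0,"dy":0,"dz":0.4,"spin":0}
    - {"dx":0,"dy":0,"dz":0.4,"spin":0}
    - {"dx":0,"dy":0,"dz":0.3,"spin":0}
    - {"dx":0,"dy":0,"dz":0.2,"spin":0}
    - {"dx":0,"dy":0,"dz":0,"spin":0}
    - {"dx":0,"dy":0,"dz":0,"spin":0}

```text
time: 17.05
ee_pos: [0.503, 0.2693, 0.2649]
eef_rot: [0.321, 0.947, 0.0, 0.0]
ft_force: [0.7, 0.1, -0.5]
width: 0.0137
grip_force: 20.0
```

It is in the mouth with no contact force. Release, rise and go to the square lid.

Emit:
move_arm:
  steps:
    - {"dx":0,"dy":0,"dz":0.1,"spin":0}
    - {"dx":0,"dy":0,"dz":0,"spin":0}
    - {"dx":0,"dy":0,"dz":0,"spin":0}
    - {"dx":0,"dy":0,"dz":0,"spin":0}
    - {"dx":0,"dy":0,"dz":0,"spin":0}
    - {"dx":0,"dy":0,"dz":0,"spin":0}
    - {"dx":0,"dy":0,"dz":-2,"spin":0}
    - {"dx":0,"dy":0,"dz":-3,"spin":0}
    - {"dx":0,"dy":0,"dz":-4,"spin":0}
    - {"dx":0,"dy":0,"dz":-2,"spin":0}
  claw: 6

```text
time: 18.05
ee_pos: [0.503, 0.2699, 0.3768]
eef_rot: [0.32, 0.947, 0.001, 0.001]
ft_force: [0.3, 0.7, -0.0]
width: 0.0603
grip_force: 0.0
```

Emit:
move_arm:
  steps:
    - {"dx":-2.1,"dy":-2.9,"dz":0,"spin":0}
    - {"dx":-2.1,"dy":-2.9,"dz":0,"spin":0}
    - {"dx":-2.1,"dy":-2.9,"dz":0,"spin":0}
    - {"dx":-2.1,"dy":-2.9,"dz":0,"spin":0}
    - {"dx":-2.1,"dy":-2.9,"dz":0,"spin":0}
    - {"dx":-2.1,"dy":-2.9,"dz":0,"spin":0}
    - {"dx":-2.1,"dy":-2.9,"dz":0,"spin":0}
    - {"dx":-2.1,"dy":-3.2,"dz":0,"spin":0}
    - {"dx":0,"dy":0,"dz":0,"spin":-0.095}
    - {"dx":0,"dy":0,"dz":0,"spin":-0.095}
    - {"dx":0,"dy":0,"dz":0,"spin":0}
    - {"dx":0,"dy":0,"dz":0,"spin":0}

```text
time: 19.25
ee_pos: [0.4936, -0.0192, 0.3738]
eef_rot: [0.23, 0.973, -0.0, 0.0]
ft_force: [0.2, -0.4, 0.5]
width: 0.0601
grip_force: 0.0
```

```bash
python3 - <<'E'
from h import *
import pickle
go(493.5,-19.3,274,2.676)
a=shot('top'); b=shot('scene'); pickle.dump((a,b),open('c4.pkl','wb'))
f=lambda im:cv2.cvtColor(im,cv2.COLOR_RGB2BGR)
cv2.imwrite('pics/t4.png',np.hstack([cv2.resize(f(x),(396,396),interpolation=cv2.INTER_CUBIC) for x in (b['img'][150:260,385:495],a['img'][165:231,180:246])]))
E
```

```text
t 19.25 pos [493.6 -19.2 373.8] psi 2.676 q [ 0.9   0.18 -1.02  1.8   0.16  1.25  0.93] w 0.06013339950270002 
move cm [ 0.01 -0.01  9.98] spin 0.0
```

View pics/t4.png

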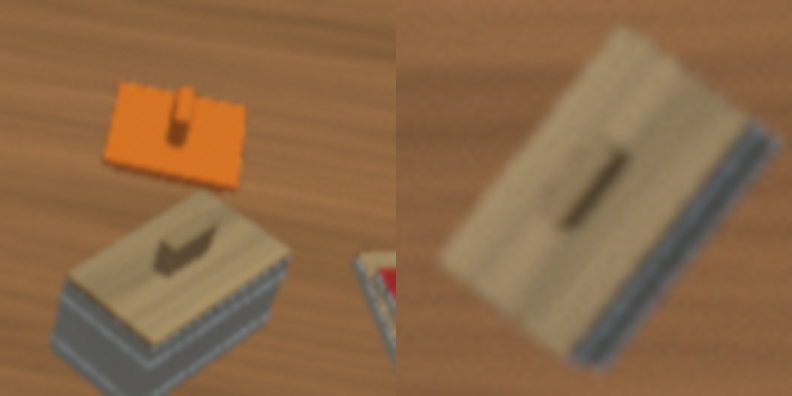

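The oblong lid sits fully home: in the left crop the plate is flush on the rim at (180,270), aligned on all sides. Now the square lid.

Emit:
move_arm:
  steps:
    - {"dx":0,"dy":0,"dz":3,"spin":0}
    - {"dx":0,"dy":0,"dz":3,"spin":0}
    - {"dx":0,"dy":0,"dz":2,"spin":0}
    - {"dx":0,"dy":0,"dz":1,"spin":0}
    - {"dx":0,"dy":0,"dz":0.6,"spin":0}
    - {"dx":0,"dy":0,"dz":0.4,"spin":0}
    - {"dx":0,"dy":0,"dz":0,"spin":0}
    - {"dx":0,"dy":0,"dz":0,"spin":0}

```text
time: 20.15
ee_pos: [0.4939, -0.0194, 0.2744]
eef_rot: [0.229, 0.973, -0.0, 0.001]
ft_force: [0.2, 0.4, -1.2]
width: 0.0596
grip_force: 0.0
```

Emit:
move_arm:
  steps:
    - {"dx":0,"dy":0,"dz":0,"spin":0}
    - {"dx":0,"dy":0,"dz":0,"spin":0}
    - {"dx":0,"dy":0,"dz":0,"spin":0}
    - {"dx":0,"dy":0,"dz":0,"spin":0}
    - {"dx":0,"dy":0,"dz":0,"spin":0}
    - {"dx":0,"dy":0,"dz":0,"spin":0}
    - {"dx":0,"dy":0,"dz":0,"spin":0}
    - {"dx":0,"dy":0,"dz":0,"spin":0}
    - {"dx":0,"dy":0,"dz":0,"spin":0}
  claw: 0.5
  squeeze: 20

```text
time: 21.05
ee_pos: [0.4936, -0.0194, 0.2737]
eef_rot: [0.229, 0.973, 0.0, 0.0]
ft_force: [0.1, 0.5, 0.1]
width: 0.0137
grip_force: 20.0
```

Emit:
move_arm:
  steps:
    - {"dx":0,"dy":0,"dz":-1,"spin":0}
    - {"dx":0,"dy":0,"dz":-2,"spin":0}
    - {"dx":0,"dy":0,"dz":-3,"spin":0}
    - {"dx":0,"dy":0,"dz":-2,"spin":0}
    - {"dx":0,"dy":0,"dz":-1,"spin":0}
    - {"dx":-2,"dy":-2.9,"dz":0,"spin":0}
    - {"dx":-2,"dy":-2.9,"dz":0,"spin":0}
    - {"dx":-2,"dy":-2.9,"dz":0,"spin":0}
    - {"dx":-2,"dy":-2.9,"dz":0,"spin":0}
    - {"dx":-2,"dy":-2.9,"dz":0,"spin":0}
    - {"dx":-2,"dy":-2.9,"dz":0,"spin":0}
    - {"dx":-2,"dy":-2.9,"dz":0,"spin":0}

```text
time: 22.25
ee_pos: [0.5281, -0.2651, 0.3634]
eef_rot: [0.229, 0.973, 0.0, -0.0]
ft_force: [0.1, 0.2, -0.1]
width: 0.0139
grip_force: 20.0
```

Emit:
move_arm:
  steps:
    - {"dx":-0.5,"dy":-0.8,"dz":0,"spin":0}
    - {"dx":0,"dy":0,"dz":0,"spin":0.11}
    - {"dx":0,"dy":0,"dz":0,"spin":0.11}
    - {"dx":0,"dy":0,"dz":2,"spin":0}
    - {"dx":0,"dy":0,"dz":2,"spin":0}
    - {"dx":0,"dy":0,"dz":1.5,"spin":0}
    - {"dx":0,"dy":0,"dz":0.5,"spin":0}
    - {"dx":0,"dy":0,"dz":0,"spin":0}
    - {"dx":0,"dy":0,"dz":0,"spin":0}

```text
time: 23.15
ee_pos: [0.5295, -0.2729, 0.3045]
eef_rot: [0.335, 0.942, -0.0, 0.0]
ft_force: [-0.5, -0.3, -0.5]
width: 0.0136
grip_force: 20.0
```

```bash
python3 - <<'E'
from h import *
import pickle
go(528.4,-273,264.5,2.457)
a=shot('top'); b=shot('scene'); pickle.dump((a,b),open('c5.pkl','wb'))
m,q,e=rim(a,(285,165,351,231),vmin=110); print('round tin',e,q[0],q[1])
f=lambda im:cv2.cvtColor(im,cv2.COLOR_RGB2BGR)
cv2.imwrite('pics/t5.png',np.hstack([cv2.resize(f(x),(396,396),interpolation=cv2.INTER_CUBIC) for x in (b['img'][150:249,170:269],a['img'][165:231,285:351])]))
E
```

```text
t 23.15 pos [ 529.5 -272.9  304.5] psi 2.459 q [ 1.02  0.46 -0.79  1.63  0.34  1.2   1.04] w 0.013633029525872788 
move cm [ 0.08 -0.08  4.  ] spin 0.002
round tin ((492.21099853515625, -19.065616607666016), (109.11929321289062, 112.88644409179688), 76.57042694091797) (484.2737731933594, -26.95575714111328) (93.78983306884766, 116.29012298583984)
```

View pics/t5.png

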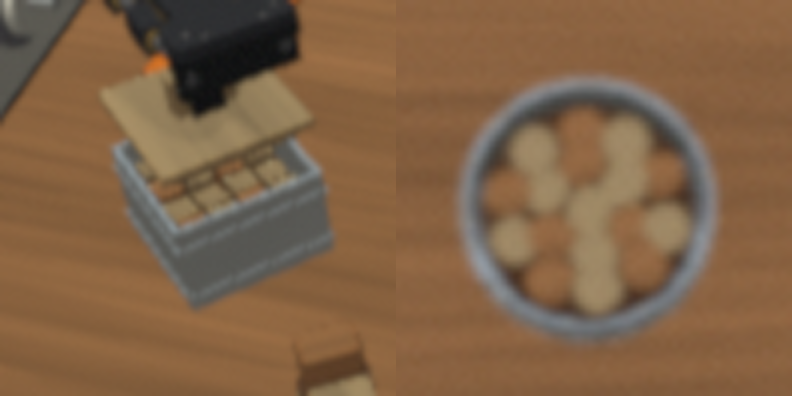

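The lid hangs over the square tin (lid corners (103,93), (165,180), (315,120); rim corners (115,150), (180,247), (327,177) in the left crop). The round tin is open at crop (588,207).

```bash
python3 - <<'E'
from h import *
import pickle
a,b=pickle.load(open('c5.pkl','rb'))
for pts,z in (([(103,93),(165,180),(315,120)],.1187),([(115,150),(180,247),(327,177)],.07)):
    X=np.array([ray(b,((p[0]+.5)/4-.5+170,(p[1]+.5)/4-.5+150),z)[:2]*1000 for p in pts])
    d=np.diff(X,axis=0); print(X.round(1).tolist(),np.linalg.norm(d,axis=1).round(1),np.arctan2(d[:,1],d[:,0]).round(3),'ctr',((X[0]+X[2])/2).round(1))
x=[((p+.5)/6-.5) for p in (462-396,717-396,73,340)]
print('round tin edges',[ray(a,p,.07)[:2]*1000 for p in ((285+x[0],165+207/6),(285+x[1],165+207/6),(285+192.5/6,165+x[2]),(285+192.5/6,165+x[3]))])
E
```

```text
[[539.7, -337.6], [604.7, -259.2], [526.9, -195.3]] [101.9 100.7] [0.879 2.455] ctr [ 533.3 -266.5]
[[540.0, -340.4], [611.8, -255.3], [525.7, -193.7]] [111.3 105.9] [0.869 2.521] ctr [ 532.8 -267. ]
round tin edges [array([491.63685445,  39.78177336]), array([490.1077993 , -78.60325177]), array([555.2806859 , -20.86275288]), array([430.21674851, -19.40437913])]
```

Lid and tin axes agree within 1 mm, so I'll lower it.

Emit:
move_arm:
  steps:
    - {"dx":0,"dy":-0.05,"dz":1,"spin":0}
    - {"dx":0,"dy":0,"dz":1,"spin":0}
    - {"dx":0,"dy":0,"dz":0.6,"spin":0}
    - {"dx":0,"dy":0,"dz":0.4,"spin":0}
    - {"dx":0,"dy":0,"dz":0.4,"spin":0}
    - {"dx":0,"dy":0,"dz":0.3,"spin":0}
    - {"dx":0,"dy":0,"dz":0.3,"spin":0}
    - {"dx":0,"dy":0,"dz":0,"spin":0}
    - {"dx":0,"dy":0,"dz":0,"spin":0}

```text
time: 24.15
ee_pos: [0.5289, -0.2734, 0.2638]
eef_rot: [0.335, 0.942, -0.0, 0.0]
ft_force: [0.7, -0.3, -1.2]
width: 0.0134
grip_force: 20.0
```

Emit:
move_arm:
  steps:
    - {"dx":0,"dy":0,"dz":0,"spin":0}
    - {"dx":0,"dy":0,"dz":0,"spin":0}
    - {"dx":0,"dy":0,"dz":0,"spin":0}
    - {"dx":0,"dy":0,"dz":0,"spin":0}
    - {"dx":0,"dy":0,"dz":0,"spin":0}
    - {"dx":0,"dy":0,"dz":-2,"spin":0}
    - {"dx":0,"dy":0,"dz":-4,"spin":0}
    - {"dx":0,"dy":0,"dz":-4,"spin":0}
    - {"dx":1.1,"dy":4,"dz":0,"spin":0}
    - {"dx":1.1,"dy":4,"dz":0,"spin":0}
    - {"dx":1.1,"dy":4,"dz":0,"spin":0}
    - {"dx":1.1,"dy":4,"dz":0,"spin":0}
  claw: 6

```text
time: 25.35
ee_pos: [0.5961, -0.1201, 0.364]
eef_rot: [0.335, 0.942, -0.0, 0.0]
ft_force: [0.9, 0.3, 0.2]
width: 0.06
grip_force: 0.0
```

Emit:
move_arm:
  steps:
    - {"dx":1.1,"dy":4,"dz":0,"spin":0}
    - {"dx":1.1,"dy":4,"dz":0,"spin":0}
    - {"dx":1.1,"dy":4,"dz":0,"spin":0}
    - {"dx":1.2,"dy":4,"dz":0,"spin":0}
    - {"dx":1.2,"dy":4,"dz":0,"spin":0}
    - {"dx":1.2,"dy":3.6,"dz":0,"spin":0}
    - {"dx":0,"dy":0,"dz":0,"spin":0.148}
    - {"dx":0,"dy":0,"dz":0,"spin":0.148}
    - {"dx":0,"dy":0,"dz":0,"spin":0.148}
    - {"dx":0,"dy":0,"dz":0,"spin":0.148}
    - {"dx":0,"dy":0,"dz":0,"spin":0.148}
    - {"dx":0,"dy":0,"dz":0,"spin":0.148}

```text
time: 26.55
ee_pos: [0.6911, 0.1052, 0.3636]
eef_rot: [0.709, 0.705, -0.0, -0.0]
ft_force: [-1.2, -0.5, 0.3]
width: 0.0599
grip_force: 0.0
```

```bash
python3 - <<'E'
from h import *
import pickle
go(691,105,208.5,np.pi/2)
b=shot('scene');a=shot('top'); pickle.dump((a,b),open('c6.pkl','wb'))
f=lambda im:cv2.cvtColor(im,cv2.COLOR_RGB2BGR)
cv2.imwrite('pics/t6.png',np.hstack([cv2.resize(f(x),(396,396),interpolation=cv2.INTER_CUBIC) for x in (b['img'][150:249,170:269],b['img'][210:330,290:410])]))
E
```

```text
t 26.55 pos [691.1 105.2 363.6] psi 1.565 q [ 0.22  0.61 -0.67  1.26  0.37  1.4  -0.44] w 0.05993868921354087 
move cm [-0.02 -0.   15.51] spin -0.006
```

View pics/t6.png

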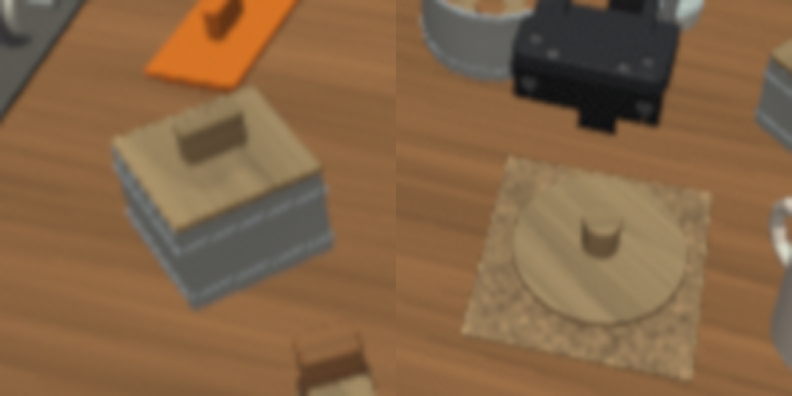

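The square lid is flush on its tin (left crop (215,155)), and the round lid lies flat in the middle of the mat (right crop (600,250)). Fetching it.

Emit:
move_arm:
  steps:
    - {"dx":0,"dy":0,"dz":3,"spin":0}
    - {"dx":0,"dy":0,"dz":4,"spin":0}
    - {"dx":0,"dy":0,"dz":4,"spin":0}
    - {"dx":0,"dy":0,"dz":2,"spin":0}
    - {"dx":0,"dy":0,"dz":1.2,"spin":0}
    - {"dx":0,"dy":0,"dz":0.8,"spin":0}
    - {"dx":0,"dy":0,"dz":0.4,"spin":0}
    - {"dx":0,"dy":0,"dz":0,"spin":0}
    - {"dx":0,"dy":0,"dz":0,"spin":0}

```text
time: 27.55
ee_pos: [0.6914, 0.1053, 0.2109]
eef_rot: [0.707, 0.707, 0.001, 0.001]
ft_force: [-0.3, -0.1, 0.1]
width: 0.0601
grip_force: 0.0
```

Emit:
move_arm:
  steps:
    - {"dx":0,"dy":0,"dz":0,"spin":0}
    - {"dx":0,"dy":0,"dz":0,"spin":0}
    - {"dx":0,"dy":0,"dz":0,"spin":0}
    - {"dx":0,"dy":0,"dz":0,"spin":0}
    - {"dx":0,"dy":0,"dz":0,"spin":0}
    - {"dx":0,"dy":0,"dz":0,"spin":0}
    - {"dx":0,"dy":0,"dz":0,"spin":0}
    - {"dx":0,"dy":0,"dz":0,"spin":0}
  claw: 1.5
  squeeze: 20

```text
time: 28.35
ee_pos: [0.6911, 0.1052, 0.2098]
eef_rot: [0.707, 0.707, -0.0, 0.0]
ft_force: [-0.5, -0.4, 1.0]
width: 0.0255
grip_force: 20.0
```

Emit:
move_arm:
  steps:
    - {"dx":0,"dy":0,"dz":-1,"spin":0}
    - {"dx":0,"dy":0,"dz":-3,"spin":0}
    - {"dx":0,"dy":0,"dz":-4,"spin":0}
    - {"dx":0,"dy":0,"dz":-4,"spin":0}
    - {"dx":0,"dy":0,"dz":-2.5,"spin":0}
    - {"dx":-1,"dy":-2,"dz":0,"spin":0}
    - {"dx":-2,"dy":-3.5,"dz":0,"spin":0}
    - {"dx":-2.5,"dy":-3.5,"dz":0,"spin":0}
    - {"dx":-2.5,"dy":-3.5,"dz":0,"spin":0}
    - {"dx":-2.5,"dy":-3.5,"dz":0,"spin":0}
    - {"dx":-1.5,"dy":-2.5,"dz":0,"spin":0}
    - {"dx":-0.4,"dy":-1.4,"dz":0,"spin":0}

```text
time: 29.55
ee_pos: [0.4902, -0.0207, 0.3552]
eef_rot: [0.708, 0.706, -0.001, 0.001]
ft_force: [0.3, -0.3, -0.4]
width: 0.0255
grip_force: 20.0
```

Emit:
move_arm:
  steps:
    - {"dx":0,"dy":0,"dz":2,"spin":0}
    - {"dx":0,"dy":0,"dz":2,"spin":0}
    - {"dx":0,"dy":0,"dz":1,"spin":0}
    - {"dx":0,"dy":0,"dz":0.5,"spin":0}
    - {"dx":0,"dy":0,"dz":0,"spin":0}
    - {"dx":0,"dy":0,"dz":0,"spin":0}

```text
time: 30.15
ee_pos: [0.4924, -0.0186, 0.3004]
eef_rot: [0.707, 0.707, 0.0, 0.0]
ft_force: [0.1, -0.7, -1.9]
width: 0.0252
grip_force: 20.0
```

```bash
python3 - <<'E'
from h import *
import pickle
go(492.3,-19.3,265.8,np.pi/2)
b=shot('scene'); pickle.dump(b,open('c7.pkl','wb'))
cv2.imwrite('pics/t7.png',cv2.resize(cv2.cvtColor(b['img'][160:250,270:380],cv2.COLOR_RGB2BGR),None,fx=6,fy=6,interpolation=cv2.INTER_CUBIC))
E
```

```text
t 30.15 pos [492.4 -18.6 300.4] psi 1.571 q [ 0.62  0.2  -0.73  1.9   0.15  1.09 -0.17] w 0.025248866217448616 
move cm [-0.07 -0.01  3.46] spin 0.0
```

View pics/t7.png

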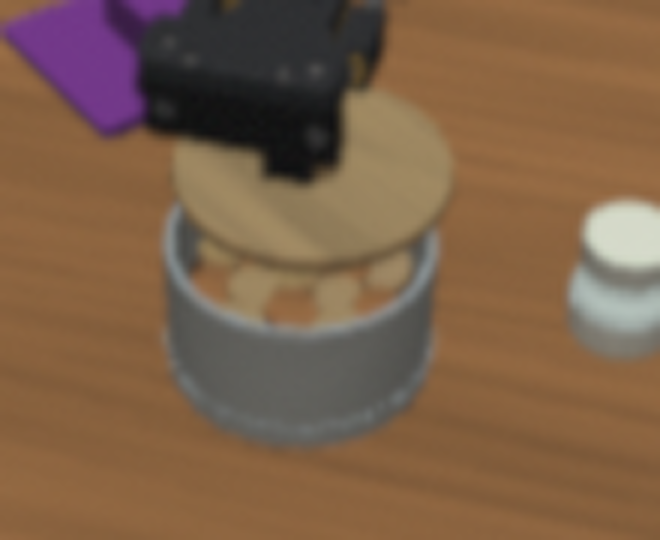

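In the crop, the lid spans u=173–453 with its front at v=262, and the tin rim spans u=163–438 with its front at v=327. I'll compare both with where circles at the commanded axes would project.

```bash
python3 - <<'E'
from h import *
import pickle
b=pickle.load(open('c7.pkl','rb'))
t=np.linspace(0,2*np.pi,721)
for n,c,obs in (('lid',(.4924,-.0186,.1126),(173,453,262)),('tin',(.4923,-.0193,.07),(163,438,327))):
    P=np.array([proj(b,(c[0]+.059*np.cos(k),c[1]+.059*np.sin(k),c[2])) for k in t])
    P=(P-[270,160]+.5)*6-.5; i=P[:,1].argmax()
    pr=(P[:,0].min(),P[:,0].max(),P[:,1].max()); px=6*370.9/np.linalg.norm(np.array([1.177,.167,.714])-c)
    print(n,np.round(pr,1),'obs',obs,'du mid %.1f dv %.1f'%((obs[0]+obs[1]-pr[0]-pr[1])/2,obs[2]-pr[2]),'px/m',px)
E
```

```text
lid [157.6 440.6 252.2] obs (173, 453, 262) du mid 13.9 dv 9.8 px/m 2393.0326063471744
tin [159.5 433.8 327.8] obs (163, 438, 327) du mid 3.8 dv -0.8 px/m 2322.3398549227472
```

Relative to the tin the lid sits about 4 mm towards +y. That agrees with the first grasp, where the TCP was about 3 mm short of the lid centre. I'll shift by that and lower.

Emit:
move_arm:
  steps:
    - {"dx":-0.4,"dy":-0.1,"dz":1,"spin":0}
    - {"dx":0,"dy":0,"dz":0.8,"spin":0}
    - {"dx":0,"dy":0,"dz":0.4,"spin":0}
    - {"dx":0,"dy":0,"dz":0.4,"spin":0}
    - {"dx":0,"dy":0,"dz":0.3,"spin":0}
    - {"dx":0,"dy":0,"dz":0.3,"spin":0}
    - {"dx":0,"dy":0,"dz":0.2,"spin":0}
    - {"dx":0,"dy":0,"dz":0,"spin":0}
    - {"dx":0,"dy":0,"dz":0,"spin":0}

```text
time: 31.1
ee_pos: [0.4911, -0.0228, 0.2658]
eef_rot: [0.707, 0.707, 0.0, 0.0]
ft_force: [0.3, 0.6, -0.7]
width: 0.0254
grip_force: 20.0
```

No contact force, so it is in the mouth. Release, rise and back off.

Emit:
move_arm:
  steps:
    - {"dx":0,"dy":0,"dz":0.1,"spin":0}
    - {"dx":0,"dy":0,"dz":0,"spin":0}
    - {"dx":0,"dy":0,"dz":0,"spin":0}
    - {"dx":0,"dy":0,"dz":0,"spin":0}
    - {"dx":0,"dy":0,"dz":0,"spin":0}
    - {"dx":0,"dy":0,"dz":0,"spin":0}
    - {"dx":0,"dy":0,"dz":-2,"spin":0}
    - {"dx":0,"dy":0,"dz":-4,"spin":0}
    - {"dx":0,"dy":0,"dz":-4,"spin":0}
    - {"dx":0,"dy":0,"dz":-4,"spin":0}
    - {"dx":-3,"dy":-1,"dz":0,"spin":0}
    - {"dx":-3,"dy":-1,"dz":0,"spin":0}
  claw: 6

```text
time: 32.3
ee_pos: [0.4711, -0.0828, 0.4062]
eef_rot: [0.706, 0.708, 0.001, 0.001]
ft_force: [0.1, -0.2, -0.3]
width: 0.0597
grip_force: 0.0
```

Emit:
move_arm:
  steps:
    - {"dx":-4,"dy":0,"dz":0,"spin":0}
    - {"dx":-4,"dy":0,"dz":0,"spin":0}
    - {"dx":0,"dy":0,"dz":0,"spin":0}
    - {"dx":0,"dy":0,"dz":0,"spin":0}
    - {"dx":0,"dy":0,"dz":0,"spin":0}

```text
time: 32.8
ee_pos: [0.4712, -0.1617, 0.4048]
eef_rot: [0.707, 0.708, 0.0, -0.0]
ft_force: [0.5, -0.2, -0.6]
width: 0.0599
grip_force: 0.0
```

```bash
python3 - <<'E'
from h import *
b=shot('scene')
cv2.imwrite('pics/t8.png',cv2.resize(cv2.cvtColor(b['img'][150:310,190:476],cv2.COLOR_RGB2BGR),None,fx=2.75,fy=2.75,interpolation=cv2.INTER_CUBIC))
E
```

```text
(no output)
```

View pics/t8.png

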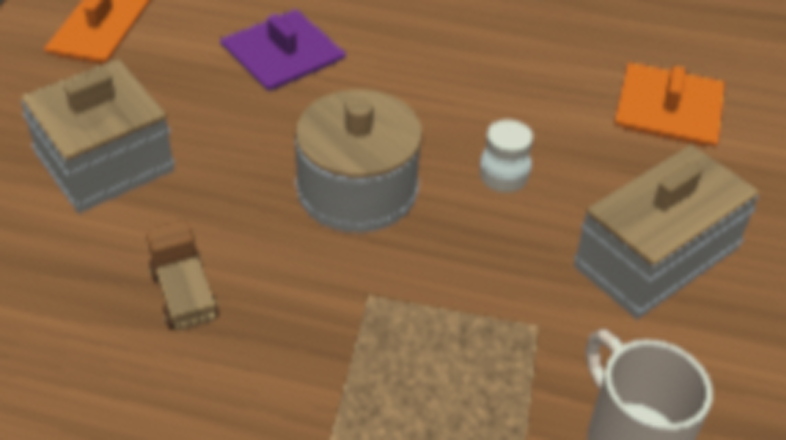

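All three lids are flush on their own tins: square (95,105), round (358,130) and oblong (670,205). The mat is empty, and the lorry, jar and mug are where they were. Handing in.

```bash
python3 -c "
from bench import job; print(job.close_job())"
```

```text
the job is handed in; nothing more can be done
None
```

All three lids are fully home on their own tins, judged by the last picture; the round lid was laid on the cork mat on the way, and the job was handed in at about 33 s with no verdict returned.

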